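# Set the test bricks on the kiln tray in crossed courses

### The job

Set the four sound test bricks on the kiln tray for firing: first the two plain red ones as the bottom course, one on each white stripe, then the two whole buff ones on top, crosswise to the red ones with an open gap between them, so that each buff brick bridges both reds and lies flush with their ends. Leave the red brick with the holes and the buff brick with the broken corner where they lie, do not disturb the bowl and the cup, and set the bricks down without dropping them.

Things in the scene. Friction and masses are not known exactly. Their poses are not given: they have to be found in the camera images.
- kiln_tray: Dark steel kiln tray, fixed, 190 x 190 mm; floor 6 mm thick; lip 5 mm wide, top 12 mm above the table. Origin: centre of underside. Two white stripes 120 x 36 mm on the floor run along the tray's x, centred at y = +42 and -42 mm: the reds' places (either on either). The buffs lie along the tray's y, centred at x = +42 and -42 mm, y = 0, undersides 40 mm above the table (either on either side).
- red_a: Plain solid dark-red brick, 120 long x 36 wide x 34 high (mm), about 0.28 kg, lying flat on the table. Origin: centre of the underside; x along its length, z up.
- red_b: Plain solid dark-red brick, the twin of red_a, 120 long x 36 wide x 34 high (mm), about 0.28 kg, lying flat on the table. Origin: centre of the underside; x along its length, z up.
- buff_a: Whole solid buff (pale yellow) brick, 120 long x 36 wide x 34 high (mm), about 0.28 kg, lying flat on the table. Origin: centre of the underside; x along its length, z up.
- buff_b: Whole solid buff (pale yellow) brick, the twin of buff_a, 120 long x 36 wide x 34 high (mm), about 0.28 kg, lying flat on the table. Origin: centre of the underside; x along its length, z up.
- red_slotted: Look-alike, to be left alone: dark-red brick of the same size, with three square-cut holes, 22 x 18 mm each, through it from top to bottom. Origin: centre of the underside; x along its length.
- buff_broken: Look-alike, to be left alone: buff brick of the same size, with one corner missing (the +x, +y one: a notch 40 mm long, 22 mm wide, full height). Origin: centre of the underside of the unbroken outline; x along its length.
- black_bowl: Bystander: black plastic bowl, 90 mm across the rim, 35 mm high, open side up. Origin: centre of the underside.
- blue_cup: Bystander: blue ceramic cup without handle, 68 mm across, 60 mm high, open side up. Origin: centre of the underside.
There are look-alikes about, which are no part of the job. Leave any turquoise look-alike of the red_a alone.

How it is judged:
By the outcome, as a careful person would: the job done as asked, in the order asked, and still so for the second after the job is handed in, with the robot touching nothing.
It also fails if it takes over 112 s, if anything falls off the work surface, if the arm or the gripper's body presses on something with over 40 N, if the wrist force passes 120 N, or if a joint passes its speed limit or range.

### The arm

A 6-joint arm with a two-finger parallel gripper is mounted at the origin on the work surface. World frame = base frame: x ahead of the robot, y to its left, z up, the work surface at z = 0. Lengths are in mm, angles in rad, forces in N, time in s.
With the tool pointing down it reaches from about 350 to 975 mm from the base axis. Payload 7.1 kg.
Tool frame: the origin (TCP) lies on the front face of the gripper's body, between the roots of the fingers; the fingertips stand 80 mm ahead of it and the grasp point (between the pads) lies 61 mm ahead of it (env.tips_ahead is the distance from the TCP to the fingertips, in mm); z points along the fingers, y is the direction in which the jaws open and shut (so a half turn about z gives the same grasp; the last joint's range is limited). The gripper opens to 88 mm and grips with 3 to 60 N. Pads are 20 mm wide; open, the fingers measure 115 mm over their backs; the gripper's body (75 mm by 178 mm) begins 61 mm behind the grasp point.
Start: joints at [1.293, 0.423, 1.63, -0, 1.089, -0.019], TCP at [159.919, 604.178, 302.675] pointing down, gripper open.
Joint ranges: [-3, 3], [-0.9, 2.11], [0.09, 2.58], [-1.31, 4.45], [0.11, 2.69], [-2.54, 2.54]. Speed limits (rad/s): [2.39, 2.39, 3.01, 3.14, 3.14, 3.14].

### API

Orientations are given as a unit quaternion [x, y, z, w].
In Python, from station import env, set_gripper, viewer, workorder gives the robot as it stands. Calls block until the motion is done:
- env.reach(position, orientation): joint-space move of the TCP to a pose.
- env.move_l(position, rot=None, rate=150, f_stop=None): straight line of the TCP; rot=None keeps the orientation; rate is the mean speed in mm/s. With f_stop (N) it stops when the force on the tool has changed by that much, and returns True; else False.
- env.move_joints(angles): joint-space move.
- set_gripper(opening): finger opening in mm; the grip force is fixed at half the most; returns when the fingers have stopped.
- env.hold(seconds).
- env.ik(position, orientation): joint angles nearest the present ones, or None.
- env.read_state(): the state.
- viewer.camera(name): name is "scene" or "side" or "wrist"; returns the picture (400x640x3 uint8, blue, green, red); there is no depth.
- viewer.camera_params(name): a dict with "fx", "fy", "cx", "cy" (pixels), "pose" (4x4, takes a point from camera to world coordinates); the wrist camera has in their place "tool_from_camera" (4x4, takes a point from camera to tool coordinates, whose origin is the TCP and whose axes are the flange's). Camera axes: x right, y up, looking along -z (the intrinsics and any distortion apply to the point x, -y, -z); pixel columns grow to the right and rows downward; lengths in mm; the calibration is good to about 2 mm. The wrist camera is an equidistant fisheye: a pixel r from the principal point sees the ray r / f radians off the axis. A picture is of the moment at which its call begins: read the wrist's pose just before it. camera_params takes no time and is no camera call.
A pose or a line that the arm cannot do raises env.IKError and nothing moves.
- workorder.sign_off(): hands the job in, once; it reports no verdict.
The state is a dict: "time_s": time; "qpos": joint angles; "dq": joint speeds; "tau": joint torques, N m; "tool_pos": TCP position; "orientation": TCP orientation; "force": force on the tool from outside, world axes, zero at the start; "wrist_torque": the same for the moment, N m; "width": finger opening in mm.
Only numpy, scipy, OpenCV 4.12 (cv2) and the standard library are available. Lean on these libraries where they do the work, as an engineer would, in place of code of your own. Each camera call takes 0.05 s, during which the arm holds its last target.

## Working session

There is one attempt and no reset: what is moved stays moved. The work goes in short steps, each a Python script; the robot and the scene stay as the last script left them, time stands still between calls to the robot, and variables do not carry over. Pictures are saved under pics/ and viewed, and the job is handed in when it is done.

```bash
ls; mkdir -p pics; python3 - <<'E'
from station import env, set_gripper, viewer, workorder
import cv2
s=env.read_state(); print(s)
for n in ("scene","side","wrist"):
    cv2.imwrite(f"pics/{n}0.png",viewer.camera(n)); print(n,viewer.camera_params(n))
print(env.tips_ahead)
E
```

```text
pics
{'time_s': 0.0, 'qpos': array([ 1.29299762e+00,  4.23833972e-01,  1.63067074e+00, -2.51518014e-05,
        1.08857148e+00, -1.89941465e-02]), 'dq': array([ 0.00198367,  0.00015823, -0.00032586,  0.00059139,  0.00159081,
        0.00080147]), 'tau': array([-3.49872234e-04, -5.44612670e+01, -2.73680806e+01,  6.44295802e-02,
        2.24564545e-02, -1.48402714e-04]), 'tool_pos': array([159.81455222, 603.78765684, 301.91345339]), 'orientation': array([ 1.29035618e-01,  9.91639682e-01, -7.35263090e-04, -9.86572096e-05]), 'force': array([ 0.47552329,  0.98797572, -0.57891251]), 'wrist_torque': array([-0.00023717, -0.01884715,  0.08135631]), 'width': 88.07654579437147}
scene {'fx': 505.5730344172551, 'fy': 505.5730344172551, 'cx': 317.9163251528249, 'cy': 197.60615865635157, 'pose': array([[ 8.22780628e-01, -4.86857051e-01,  2.93261402e-01,
         8.49615604e+02],
       [ 5.68190176e-01,  7.17163550e-01, -4.03529883e-01,
        -5.83601691e+02],
       [-1.38550193e-02,  4.98644818e-01,  8.66695670e-01,
         1.26590055e+03],
       [ 0.00000000e+00,  0.00000000e+00,  0.00000000
[... 267 characters left out ...]
7432e-01, -7.89559774e-01,
        -1.11965278e+03],
       [-1.35047564e-02,  8.31919777e-01,  5.54731562e-01,
         8.06689094e+02],
       [ 0.00000000e+00,  0.00000000e+00,  0.00000000e+00,
         1.00000000e+00]])}
wrist {'fx': 309.70691628693146, 'fy': 309.70691628693146, 'cx': 321.9257837709287, 'cy': 200.4664732847685, 'tool_from_camera': array([[-6.45463426e-04,  9.70553713e-01,  2.40883943e-01,
         6.56852492e+01],
       [ 9.99999416e-01,  8.35150296e-04, -6.85372258e-04,
         6.73439186e-01],
       [-8.66364886e-04,  2.40883360e-01, -9.70553685e-01,
        -8.28507716e+01],
       [ 0.00000000e+00,  0.00000000e+00,  0.00000000e+00,
         1.00000000e+00]])}
80.0
```

View pics/scene0.png

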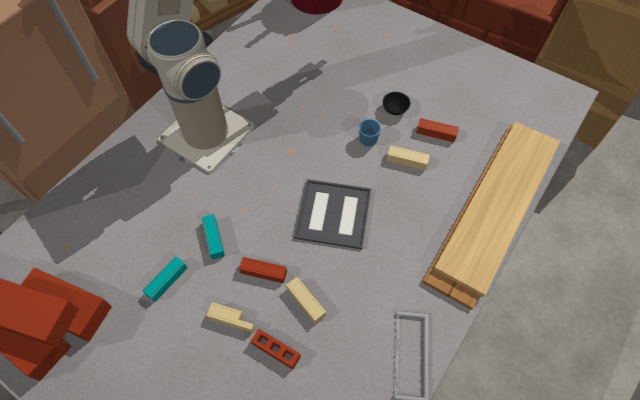

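View pics/side0.png

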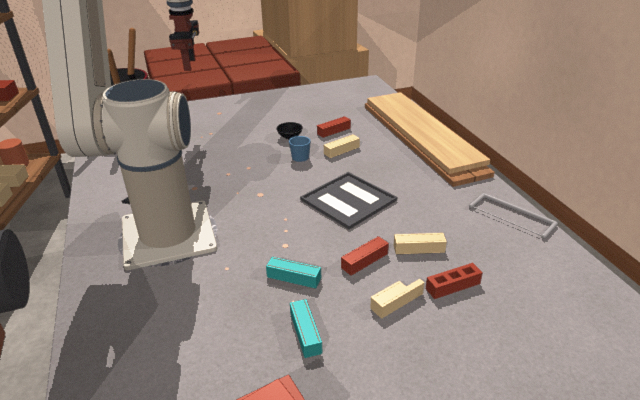

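View pics/wrist0.png

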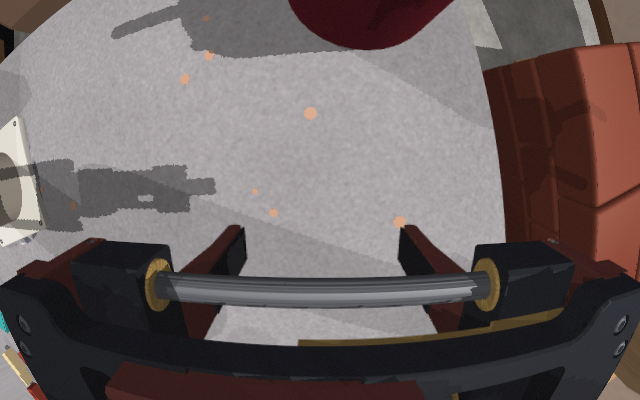

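The scene view shows:
- Plain reds at about (263,269) and (438,130).
- Whole buffs at (306,300) and (408,157).
- The broken buff at (230,318), the slotted red at (275,348), and turquoise look-alikes at left.
- The tray at (333,214), with the cup at (369,132) and the bowl at (396,104) close to the far pair.

I'll fit box silhouettes in both fixed cameras.

```bash
cat > h.py <<'E'
import numpy as np, cv2
from scipy.optimize import minimize
from scipy.spatial.transform import Rotation as R
def proj(P,cp):
    T=np.linalg.inv(cp["pose"]); p=np.c_[P,np.ones(len(P))]@T.T
    return np.c_[cp["cx"]+cp["fx"]*p[:,0]/-p[:,2], cp["cy"]-cp["fy"]*p[:,1]/-p[:,2]]
def unproj(uv,cp,z):
    d=cp["pose"][:3,:3]@np.array([(uv[0]-cp["cx"])/cp["fx"],-(uv[1]-cp["cy"])/cp["fy"],-1]); o=cp["pose"][:3,3]
    return o+d*(z-o[2])/d[2]
def box(x,y,a,z0=0,L=120,W=36,H=34):
    c,s=np.cos(a),np.sin(a); b=np.array([[i*L/2,j*W/2] for i in(-1,1) for j in(-1,1)])@np.array([[c,s],[-s,c]])+[x,y]
    return np.r_[np.c_[b,[z0]*4],np.c_[b,[z0+H]*4]]
S=4
def hullmask(P,cp,shape):
    uv=(proj(P,cp)+0.5)*S-0.5   # upscaled px
    h=cv2.convexHull(uv.astype(np.float32)); m=np.zeros((shape[0]*S,shape[1]*S),np.uint8)
    cv2.fillConvexPoly(m,np.round(h*16).astype(np.int32),1,shift=4); return m
def segm(img,kind):
    hsv=cv2.cvtColor(img,cv2.COLOR_BGR2HSV); H,s,v=[hsv[...,i].astype(int) for i in range(3)]
    if kind=="red": m=((H<12)|(H>170))&(s>130)&(v>40)
    elif kind=="buff": m=(H>14)&(H<35)&(s>60)&(v>90)
    return m.astype(np.uint8)
def blob(m,uv):
    n,l=cv2.connectedComponents(m); k=l[uv[1],uv[0]]; assert k>0,uv
    return (l==k).astype(np.uint8)
def fit(masks,cps,x0,**kw):
    ups=[cv2.resize(m*255,None,fx=S,fy=S,interpolation=cv2.INTER_LINEAR)>127 for m in masks]
    def cost(p):
        c=0
        for u,cp,m in zip(ups,cps,masks):
            h=hullmask(box(*p,**kw),cp,m.shape)>0; c+=1-(h&u).sum()/(h|u).sum()
        return c
    best=None
    a0=[x0[2]] if len(x0)==3 else np.arange(0,np.pi,np.pi/6)
    for a in a0:
        r=minimize(cost,[x0[0],x0[1],a],method="Nelder-Mead",options=dict(initial_simplex=[[x0[0],x0[1],a],[x0[0]+8,x0[1],a],[x0[0],x0[1]+8,a],[x0[0],x0[1],a+.2]],maxiter=80,xatol=.1,fatol=1e-4))
        if best is None or r.fun<best.fun:best=r
    return best.x,best.fun/len(masks)
E
cat > m.py <<'E'
from h import *
from station import viewer
sc,sd=[cv2.imread(f"pics/{n}0.png") for n in("scene","side")]
cs,cd=viewer.camera_params("scene"),viewer.camera_params("side")
for n,k,a,b in [("red1","red",(263,269),(365,256)),("red2","red",(438,130),(334,127)),("buff1","buff",(306,300),(420,243)),("buff2","buff",(408,157),(342,146)),("brk","buff",(230,318),(397,297)),("slot","red",(268,343),(455,283))]:
    ms,md=blob(segm(sc,k),a),blob(segm(sd,k),b)
    x0=unproj(a,cs,25)[:2]
    for mm,cc in(([ms],[cs]),([md],[cd]),([ms,md],[cs,cd])):
        p,f=fit(mm,cc,x0); print(n,[m.sum() for m in mm],p.round(2),round(f,3))
E
python3 m.py
```

```text
red1 [np.uint64(757)] [ 430.57 -264.35    3.5 ] 0.083
red1 [np.uint64(955)] [ 429.76 -262.17    3.53] 0.082
red1 [np.uint64(757), np.uint64(955)] [ 4.2986e+02 -2.6413e+02  3.7000e-01] 0.088
red2 [np.uint64(597)] [592.96 401.3    3.41] 0.102
red2 [np.uint64(415)] [5.9246e+02 4.0582e+02 3.7000e-01] 0.116
red2 [np.uint64(597), np.uint64(415)] [592.36 402.95   3.45] 0.118
buff1 [np.uint64(785)] [ 571.49 -267.73    2.84] 0.038
buff1 [np.uint64(1029)] [ 5.7108e+02 -2.6571e+02 -3.0000e-01] 0.042
buff1 [np.uint64(785), np.uint64(1029)] [ 571.04 -267.01    2.85] 0.048
buff2 [np.uint64(660)] [5.6921e+02 2.6106e+02 3.0000e-01] 0.052
buff2 [np.uint64(525)] [5.694e+02 2.654e+02 3.100e-01] 0.047
buff2 [np.uint64(660), np.uint64(525)] [569.   262.35   3.46] 0.072
brk [np.uint64(721)] [ 4.4477e+02 -4.0954e+02  2.9000e-01] 0.189
brk [np.uint64(832)] [ 4.4459e+02 -4.0825e+02  3.2000e-01] 0.367
brk [np.uint64(721), np.uint64(832)] [ 444.86 -409.2     3.44] 0.282
slot [np.uint64(738)] [ 581.02 -409.15    3.19] 0.178
slot [np.uint64(1176)] [ 580.91 -407.46    3.24] 0.06
slot [np.uint64(738), np.uint64(1176)] [ 581.31 -408.68    3.22] 0.127
```

```bash
python3 - <<'E'
import cv2
a=cv2.imread("pics/scene0.png");b=cv2.imread("pics/side0.png")
cv2.imwrite("pics/tr_s.png",cv2.resize(a[170:260,280:390],None,fx=6,fy=6,interpolation=cv2.INTER_CUBIC))
cv2.imwrite("pics/tr_d.png",cv2.resize(b[165:235,290:410],None,fx=6,fy=6,interpolation=cv2.INTER_CUBIC))
E
```

```text
(no output)
```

View pics/tr_s.png

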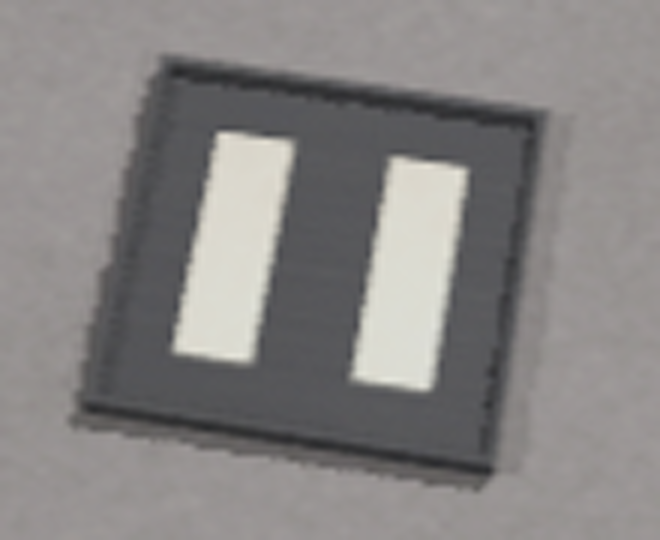

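View pics/tr_d.png

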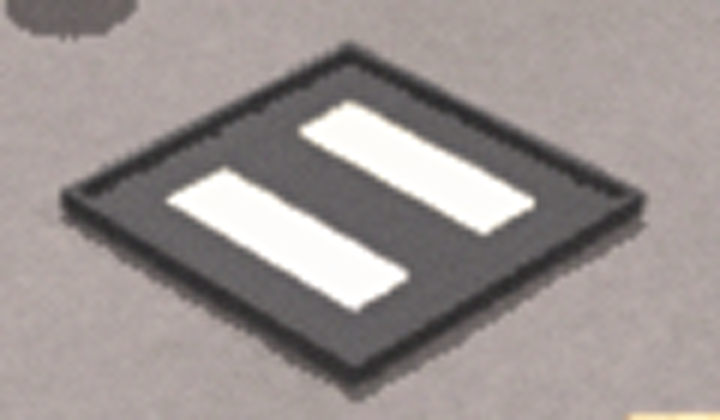

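```bash
cat >> h.py <<'E'
def projw(P,cp):  # equidistant fisheye, cp["pose"] must be set
    T=np.linalg.inv(cp["pose"]); p=np.c_[P,np.ones(len(P))]@T.T
    x,y,z=p[:,0],-p[:,1],-p[:,2]; r=np.hypot(x,y); t=np.arctan2(r,z)*cp["fx"]/np.maximum(r,1e-9)
    return np.c_[cp["cx"]+x*t,cp["cy"]+y*t]
def unprojw(uv,cp,z):
    a=np.array([uv[0]-cp["cx"],uv[1]-cp["cy"]]); r=np.hypot(*a); th=r/cp["fx"]; k=np.sin(th)/max(r,1e-9)
    d=cp["pose"][:3,:3]@np.array([a[0]*k,-a[1]*k,-np.cos(th)]); o=cp["pose"][:3,3]
    return o+d*(z-o[2])/d[2]
def pr(P,cp): return projw(P,cp) if "tool_from_camera" in cp else proj(P,cp)
def boxes_mask(bl,cp,shape):
    m=np.zeros((shape[0]*S,shape[1]*S),np.uint8)
    for B in bl:
        # sample edges for fisheye curvature
        t=np.linspace(0,1,9); P=np.vstack([B[i]+(B[j]-B[i])*t[:,None] for i,j in [(0,1),(0,2),(1,3),(2,3),(4,5),(4,6),(5,7),(6,7),(0,4),(1,5),(2,6),(3,7)]])
        h=cv2.convexHull(((pr(P,cp)+0.5)*S-0.5).astype(np.float32)); cv2.fillConvexPoly(m,np.round(h*16).astype(np.int32),1,shift=4)
    return m
def gfit(masks,cps,gen,x0,d=(6,6,.08)):
    ups=[cv2.resize(m*255,None,fx=S,fy=S,interpolation=cv2.INTER_LINEAR)>127 for m in masks]
    def cost(p):
        c=0
        for u,cp,m in zip(ups,cps,masks):
            h=boxes_mask(gen(p),cp,m.shape)>0; c+=1-(h&u).sum()/(h|u).sum()
        return c
    x0=np.array(x0,float); sx=[x0]+[x0+np.eye(3)[i]*d[i] for i in range(3)]
    r=minimize(cost,x0,method="Nelder-Mead",options=dict(initial_simplex=sx,maxiter=120,xatol=.05,fatol=1e-4))
    return r.x,r.fun/len(masks)
def tray_gen(p):
    c,s=np.cos(p[2]),np.sin(p[2]); return [box(p[0]-s*o,p[1]+c*o,p[2],z0=6,H=0.01) for o in(42,-42)]
def white(img):
    hsv=cv2.cvtColor(img,cv2.COLOR_BGR2HSV); return ((hsv[...,2]>195)&(hsv[...,1]<45)).astype(np.uint8)
E
cat > m2.py <<'E'
from h import *
from station import viewer
sc,sd=[cv2.imread(f"pics/{n}0.png") for n in("scene","side")]
cs,cd=viewer.camera_params("scene"),viewer.camera_params("side")
ms=[]
for im,a,b in((sc,(319,211),(348,215)),(sd,(337,205),(359,193))):
    w=white(im); ms.append(blob(w,a)|blob(w,b)); print(ms[-1].sum())
u=unproj((319,211),cs,6);v=unproj((348,215),cs,6); print(u,v)
c=(u+v)/2; d=u-v; a=np.arctan2(d[1],d[0])-np.pi/2
for mm,cc in(([ms[0]],[cs]),([ms[1]],[cd]),(ms,[cs,cd])): print(gfit(mm,cc,tray_gen,[c[0],c[1],a]))
print("cup",unproj((369,127),cs,60),"bowl",unproj((396,102),cs,35), "turq",unproj((212,237),cs,34),unproj((165,279),cs,34))
E
python3 m2.py
```

```text
887
659
[450.71367122 -31.28333995   6.        ] [525.54913204   4.09197286   6.        ]
(array([486.72694835, -12.88474714,  -4.29324283]), np.float64(0.0950526651771465))
(array([486.23760072, -10.38868776,  -4.28667006]), np.float64(0.051551179639606204))
(array([486.34375563, -11.51653369,  -4.28685766]), np.float64(0.08008906983124586))
cup [429.57551916 263.81590675  60.        ] bowl [439.19883403 412.67510161  35.        ] turq [ 265.91074598 -271.59661365   34.        ] [ 243.66348199 -431.74677002   34.        ]
```

```bash
cat >> h.py <<'E'
def quat(a):
    c,s=np.cos(a),np.sin(a); return R.from_matrix(np.array([[c,s,0],[s,-c,0],[0,0,-1]])).as_quat()
OBJ=dict(red1=(430,-264,.37),red2=(592.5,403,.31),buff1=(571,-267,-.3),buff2=(569,262.5,.3))
TR=(486.4,-11.6,1.996)
def tw(x,y,t=TR):
    c,s=np.cos(t[2]),np.sin(t[2]); return np.array([t[0]+c*x-s*y,t[1]+s*x+c*y])
E
python3 - <<'E'
from h import *
from station import env
def show(n,xy,a):
    for k in(0,np.pi):
        for z in (90,250):
            for off in ((0,) if z==90 else (0,80)):
                aa=a+k; p=[xy[0]-off*np.cos(aa),xy[1]-off*np.sin(aa),z]
                q=env.ik(p,quat(aa)); print(n,round(aa%(2*np.pi),2),z,off,None if q is None else q.round(2))
for n,o in OBJ.items(): show(n,o[:2],o[2])
for y in(42,-42): show(f"R{y}",tw(0,y),TR[2]); show(f"B{y}",tw(y,0),TR[2]+np.pi/2)
E
```

```text
red1 0.37 90 0 [-0.57  0.61  1.99 -0.    0.54  0.63]
red1 0.37 250 0 [-0.57  0.32  1.93 -0.    0.89  0.63]
red1 0.37 250 80 [-0.72  0.26  2.03 -0.    0.85  0.49]
red1 3.51 90 0 [-0.57  0.61  1.99 -0.    0.54 -2.51]
red1 3.51 250 0 [-0.57  0.32  1.93 -0.    0.89 -2.51]
red1 3.51 250 80 [-0.46  0.39  1.82 -0.    0.93 -2.4 ]
red2 0.31 90 0 [ 0.58  0.81  1.49 -0.    0.84  1.84]
red2 0.31 250 0 [ 0.58  0.61  1.44 -0.    1.09  1.84]
red2 0.31 250 80 [ 0.61  0.51  1.63 -0.    1.    1.87]
red2 3.45 90 0 [ 0.58  0.81  1.49 -0.    0.84 -1.3 ]
red2 3.45 250 0 [ 0.58  0.61  1.44 -0.    1.09 -1.3 ]
red2 3.45 250 80 [ 0.55  0.72  1.23 -0.    1.19 -1.33]
buff1 5.98 90 0 [-0.46  0.72  1.71 -0.    0.72  1.41]
buff1 5.98 250 0 [-0.46  0.49  1.66 -0.    0.99  1.41]
buff1 5.98 250 80 [-0.48  0.38  1.83 -0.    0.92  1.39]
buff1 2.84 90 0 [-0.46  0.72  1.71 -0.    0.72 -1.73]
buff1 2.84 250 0 [-0.46  0.49  1.66 -0.    0.99 -1.73]
buff1 2.84 250 80 [-0.44  0.6   1.46 -0.    1.08 -1.71]
buff2 0.3 90 0 [ 0.41  0.71  1.72 -0.    0.71  1.68]
buff2 0.3 250 0 [ 0.41  0.49  1.66 -0.    0.99  1.68]
buff2 0.3 250 8
[... 584 characters left out ...]
0.43 90 0 [ 0.03  0.58  2.07 -0.    0.49  1.18]
B42 0.43 250 0 [ 0.03  0.27  2.01 -0.    0.86  1.18]
B42 0.43 250 80 [-0.05  0.17  2.15 -0.    0.82  1.1 ]
R-42 2.0 90 0 [-0.01  0.62  1.95 -0.    0.57 -0.44]
R-42 2.0 250 0 [-0.01  0.35  1.89 -0.    0.9  -0.44]
R-42 2.0 250 80 [-0.14  0.4   1.81 -0.    0.93 -0.57]
R-42 5.14 90 0 None
R-42 5.14 250 0 None
R-42 5.14 250 80 None
B-42 3.57 90 0 [-0.12  0.61  1.99 -0.    0.54 -2.12]
B-42 3.57 250 0 [-0.12  0.32  1.93 -0.    0.89 -2.12]
B-42 3.57 250 80 [-0.05  0.42  1.78 -0.    0.94 -2.05]
B-42 0.43 90 0 [-0.12  0.61  1.99 -0.    0.54  1.02]
B-42 0.43 250 0 [-0.12  0.32  1.93 -0.    0.89  1.02]
B-42 0.43 250 80 [-0.22  0.23  2.07 -0.    0.84  0.93]
```

```bash
cat >> h.py <<'E'
def wshot(name):
    from station import env,viewer
    s=env.read_state(); img=viewer.camera("wrist"); cp=dict(viewer.camera_params("wrist"))
    T=np.eye(4); T[:3,:3]=R.from_quat(s["orientation"]).as_matrix(); T[:3,3]=s["tool_pos"]
    cp["pose"]=T@cp["tool_from_camera"]; cv2.imwrite(f"pics/{name}.png",img); np.save(f"pics/{name}.npy",cp["pose"])
    return img,cp
def viewpose(xy,a,off=80,z=260): return [xy[0]-off*np.cos(a),xy[1]-off*np.sin(a),z]
E
python3 - <<'E'
from h import *
from station import env
env.reach(viewpose(TR[:2],1.996,80,280),quat(1.996)); env.hold(.2)
i,c=wshot("w_tray1"); print(env.read_state()["time_s"])
w=white(i); m=np.zeros_like(w)
uv=[np.round(pr(np.array([[*tw(0,y),6]]),c)[0]).astype(int) for y in(42,-42)]; print(uv)
for p in uv: m|=blob(w,p)
print(m.sum(),gfit([m],[c],tray_gen,TR))
E
```

```text
3.1417
[array([285, 114]), array([358, 114])]
6390 (array([486.48086957, -12.55784874,   1.99619112]), np.float64(0.022331861854063884))
```

View pics/w_tray1.png

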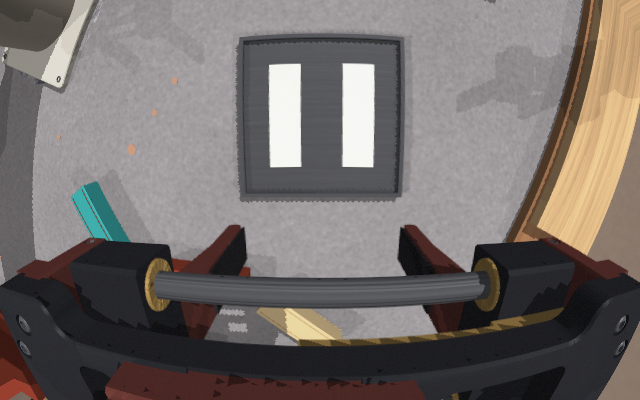

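The wrist view shows the tray unobstructed, with its stripes at (285,114) and (358,114). The fit gives (486.5, -12.6, 1.996), which agrees with the fixed cameras to about 1 mm. Next is red2.

```bash
cat >> h.py <<'E'
def look(n,kind,name,a,xy,z=260,off=80):
    from station import env
    env.reach(viewpose(xy,a,off,z),quat(a)); env.hold(.2)
    i,c=wshot(name); p0=np.round(pr(np.array([[*xy,34]]),c)[0]).astype(int)
    m=blob(segm(i,kind),p0); v=cv2.imread(f"pics/{name}.png")
    p,f=gfit([m],[c],lambda p:[box(*p)],[xy[0],xy[1],a])
    h=boxes_mask([box(*p)],c,m.shape); h=cv2.resize(h*255,(640,400))
    cs,_=cv2.findContours(h,0,1); cv2.drawContours(v,cs,-1,(0,255,0),1); cv2.imwrite(f"pics/{name}_fit.png",v)
    print(n,p0,m.sum(),p.round(3),round(f,3),"t",env.read_state()["time_s"]); return p
E
python3 - <<'E'
from h import *
look("red2","red","w_red2",.31+np.pi,OBJ["red2"][:2])
E
```

```text
red2 [322 110] 4177 [592.333 401.966   3.433] 0.038 t 5.3167
```

View pics/w_red2_fit.png

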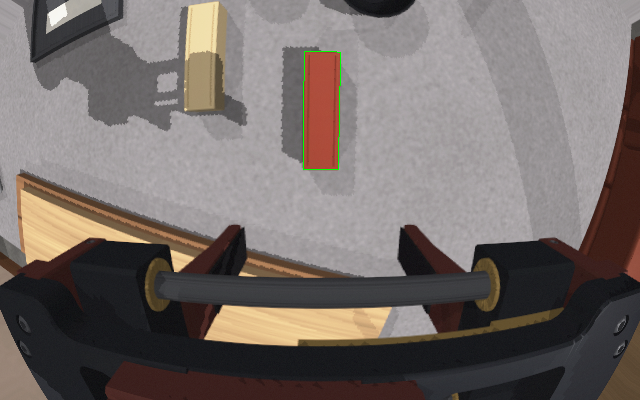

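The fit outline sits on the red brick around (322,110), and it agrees with the earlier measurement to 1 mm. Picking it now.

```bash
cat >> h.py <<'E'
def pick(p,a,zt=84):
    from station import env,set_gripper
    env.reach([p[0],p[1],170],quat(a)); env.move_l([p[0],p[1],zt],rate=110)
    set_gripper(20); s=env.read_state(); print("grip w",s["width"].round(2),s["tool_pos"].round(1),s["force"].round(1))
    env.move_l([p[0],p[1],zt+130],rate=150); s=env.read_state(); print("lift w",s["width"].round(2),s["force"].round(1),s["tool_pos"].round(1),"t",s["time_s"])
def place(xy,a,zt,op=54):
    from station import env,set_gripper
    env.reach([*xy,zt+70],quat(a)); env.move_l([*xy,zt+8],rate=90); env.hold(.15)
    s=env.read_state(); print("pre",s["tool_pos"].round(1),s["force"].round(1))
    d=np.array(xy)-s["tool_pos"][:2]
    st=env.move_l([xy[0]+d[0],xy[1]+d[1],zt-4],rate=20,f_stop=6); s=env.read_state(); print("touch",st,s["tool_pos"].round(1),s["force"].round(1))
    set_gripper(op); env.hold(.1); env.move_l([*xy,zt+110],rate=130); s=env.read_state(); print("done w",s["width"].round(1),s["force"].round(1),"t",s["time_s"])
TR=(486.48,-12.56,1.996)
E
python3 - <<'E'
from h import *
p=(592.33,401.97); a=3.433
pick(p,a)
E
```

```text
Traceback (most recent call last):
  File "h.py", line 94, in pick
    set_gripper(20); s=env.read_state(); print("grip w",s["width"].round(2),s["tool_pos"].round(1),s["force"].round(1))
                                                        ^^^^^^^^^^^^^^^^
AttributeError: 'float' object has no attribute 'round'
```

```bash
sed -i 's/s\["width"\].round(\([12]\))/round(float(s["width"]),\1)/g; s/def tw(x,y,t=TR):/def tw(x,y,t=None):\n    t=t or TR/' h.py
python3 - <<'E'
from h import *
from station import env,viewer
s=env.read_state(); print(s["width"],s["tool_pos"].round(1),s["force"].round(1))
p=(592.33,401.97)
env.move_l([*p,84+130],rate=150); env.hold(.2); s=env.read_state(); print(s["width"],s["tool_pos"].round(1),s["force"].round(1),s["time_s"])
print(tw(0,-42),TR)
place(tw(0,-42),TR[2],90)
cv2.imwrite("pics/s1.png",viewer.camera("scene"))
E
```

```text
35.73229370547521 [592.4 401.9  84. ] [ 0.1 -0.9  0.8]
35.25962233503001 [591.9 401.7 212.7] [ 0.7  0.9 -2.3] 8.8667
[524.74009889   4.76526575] (486.48, -12.56, 1.996)
pre [525.2   4.8  98.6] [-0.6 -0.1 -1.7]
touch True [524.6   4.7  89.7] [ 0.1 -0.1  2.7]
done w 53.9 [-0.7 -0.2 -0.2] t 13.4333
```

Red2 touched down at the expected height. Next I'll check its placing from above, then go and look at red1.

```bash
cat >> h.py <<'E'
def overlay(img,c,gens,name):
    v=img.copy()
    for B,col in gens:
        h=cv2.resize(boxes_mask([B],c,img.shape)*255,(640,400)); cs,_=cv2.findContours(h,0,1); cv2.drawContours(v,cs,-1,col,1)
    cv2.imwrite(f"pics/{name}.png",v)
E
python3 - <<'E'
from h import *
from station import env,set_gripper
env.reach(viewpose(TR[:2],1.996,80,280),quat(1.996)); env.hold(.2)
i,c=wshot("w_tray2")
xy=tw(0,-42); b=box(*xy,TR[2],6); p0=np.round(pr(np.array([[*xy,40]]),c)[0]).astype(int)
m=blob(segm(i,"red"),p0); p,f=gfit([m],[c],lambda p:[box(*p,6)],[*xy,TR[2]]); d=p[:2]-xy
cc,s=np.cos(TR[2]),np.sin(TR[2]); print("err tray frame",cc*d[0]+s*d[1],-s*d[0]+cc*d[1],p[2]-TR[2],f)
w=white(i); q=np.round(pr(np.array([[*tw(0,42),6]]),c)[0]).astype(int)
print("stripe",gfit([blob(w,q)],[c],lambda p:[box(*p,6,H=.01)],[*tw(0,42),TR[2]]),tw(0,42))
overlay(i,c,[(box(*xy,TR[2],6),(0,255,0)),(box(*tw(0,42),TR[2],6,H=.01),(255,0,255))],"w_tray2_o")
set_gripper(88)
look("red1","red","w_red1",.37,OBJ["red1"][:2])
E
```

```text
err tray frame 1.0142314116929996 -0.36432145673105293 -0.0018298904507347835 0.03851317084812511
stripe (array([448.33892443, -30.10853111,   1.99515346]), np.float64(0.01340930674264007)) [448.21990111 -29.88526575]
red1 [323 112] 4161 [ 4.31069e+02 -2.63836e+02  3.56000e-01] 0.043 t 16.2667
```

View pics/w_tray2_o.png

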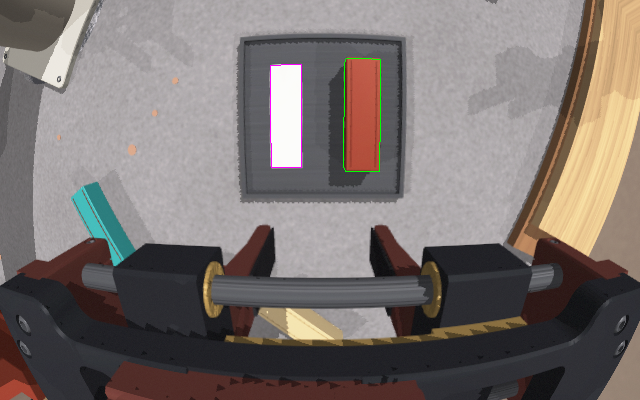

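View pics/w_red1_fit.png

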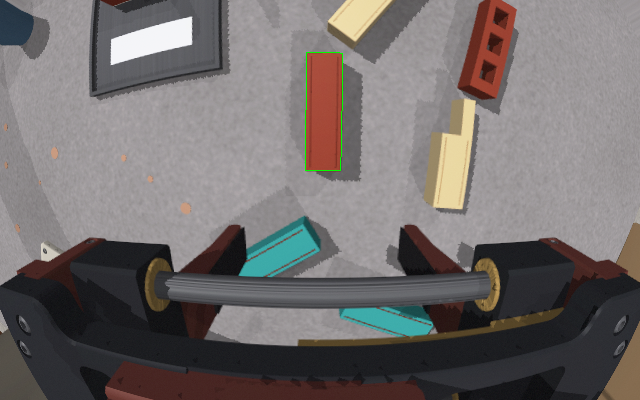

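Red2 is within 1 mm of its place. The red1 fit is good at (323,112), with its neighbours clear of the fingers. Next: pick and place red1, check it, then look at buff1.

```bash
cat > chk.py <<'E'
from h import *
def chk(i,c,kind,x,y,da,z0,off=0,f0=(0,0)):
    xy=tw(x,y); a=TR[2]+da
    t=tw(x+f0[0],y+f0[1]); p0=np.round(pr(np.array([[*t,z0+34]]),c)[0]).astype(int)
    m=blob(segm(i,kind),p0); p,f=gfit([m],[c],lambda p:[box(*p,z0)],[*xy,a]); d=p[:2]-xy
    cc,s=np.cos(TR[2]),np.sin(TR[2]); print(kind,x,y,"err tray",round(cc*d[0]+s*d[1],2),round(-s*d[0]+cc*d[1],2),"yaw",round(p[2]-a,4),"cost",round(f,3),m.sum())
E
python3 - <<'E'
from chk import *
from station import env,set_gripper
pick((431.07,-263.84),.356)
place(tw(0,42),TR[2],90)
env.reach(viewpose(TR[:2],1.996,80,280),quat(1.996)); env.hold(.2)
i,c=wshot("w_tray3")
for y in(42,-42): chk(i,c,"red",0,y,0,6)
set_gripper(88)
look("buff1","buff","w_buff1",-.3,OBJ["buff1"][:2])
E
```

```text
grip w 35.79 [ 431.1 -263.9   84. ] [0.2 0.5 0.3]
lift w 35.96 [-0.4 -0.2 -4.2] [ 430.5 -263.5  213.2] t 19.6167
pre [448.6 -29.9  98.5] [-0.6  0.4 -3.6]
touch True [448.1 -29.9  89.7] [0.5 0.2 2.3]
done w 54.0 [ 1.   0.9 -1. ] t 23.75
red 0 42 err tray 0.23 -0.22 yaw -0.0036 cost 0.036 4033
red 0 -42 err tray 1.06 -0.51 yaw 0.0098 cost 0.046 4012
buff1 [323 110] 4261 [ 5.71142e+02 -2.67100e+02 -2.94000e-01] 0.021 t 27.2417
```

View pics/w_tray3.png

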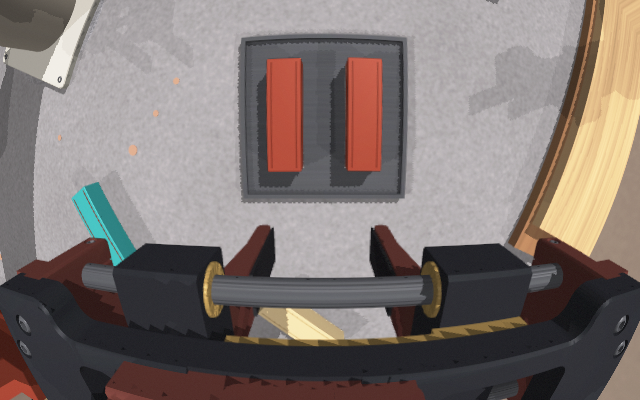

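View pics/w_buff1_fit.png

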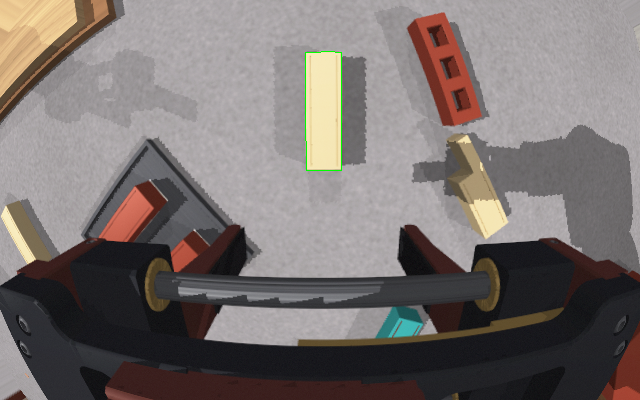

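Both reds are within about 1 mm of the stripes, and buff1 is clear at (323,110). Placing the buffs now.

```bash
python3 - <<'E'
from chk import *
from station import env,set_gripper
a=TR[2]-np.pi/2
pick((571.14,-267.10),-.294)
place(tw(-41.6,-.2),a,124)
env.reach(viewpose(TR[:2],a,80,300),quat(a)); env.hold(.2)
i,c=wshot("w_tray4")
chk(i,c,"buff",-42,0,-np.pi/2,40)
set_gripper(88)
look("buff2","buff","w_buff2",.3,OBJ["buff2"][:2])
E
```

```text
grip w 36.16 [ 571.1 -267.2   84. ] [-0.1 -0.9  0.1]
lift w 35.79 [ 0.1 -0.1 -2.8] [ 570.5 -266.8  213. ] t 30.5917
pre [504.3 -50.4 132.6] [ 0.3 -1.3 -3.2]
touch True [503.6 -50.3 123.8] [-0.2  0.5  3.7]
done w 54.4 [-0.2  0.8 -0.6] t 34.5583
buff -42 0 err tray 1.31 -0.98 yaw 0.003 cost 0.044 4352
buff2 [322 111] 4154 [5.68724e+02 2.61725e+02 3.02000e-01] 0.044 t 37.425
```

View pics/w_tray4.png

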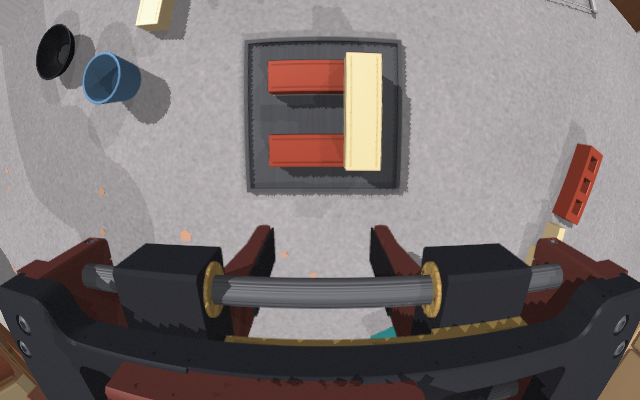

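View pics/w_buff2_fit.png

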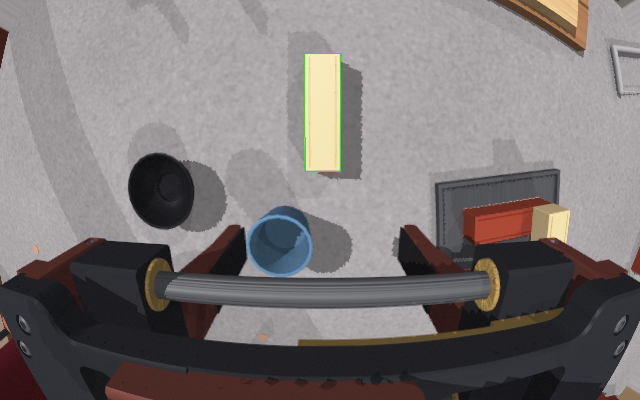

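```bash
python3 - <<'E'
from chk import *
from station import env,set_gripper,viewer
a=TR[2]-np.pi/2
pick((568.72,261.73),.302)
place(tw(42.2,.2),a,124)
env.reach(viewpose(TR[:2],a,80,300),quat(a)); env.hold(.2)
i,c=wshot("w_tray5")
for x in(42,-42):
    try: chk(i,c,"buff",x,0,-np.pi/2,40)
    except Exception as e: print(repr(e))
for n in("scene","side"): cv2.imwrite(f"pics/{n}5.png",viewer.camera(n))
print(env.read_state()["time_s"])
E
```

```text
grip w 35.63 [568.7 261.7  84. ] [ 0.4 -0.6 -1. ]
lift w 35.63 [-0.6  0.3 -1.9] [568.1 261.5 213. ] t 40.775
pre [469.3  25.8 132.6] [-0.2 -0.2 -2.1]
touch True [468.7  25.8 123.7] [0.3 0.2 3.1]
done w 53.9 [-0.7 -0.5  0.5] t 44.8417
buff 42 0 err tray 1.53 0.27 yaw -0.003 cost 0.236 3486
buff -42 0 err tray 0.96 -0.87 yaw 0.0034 cost 0.022 4475
45.7167
```

View pics/w_tray5.png

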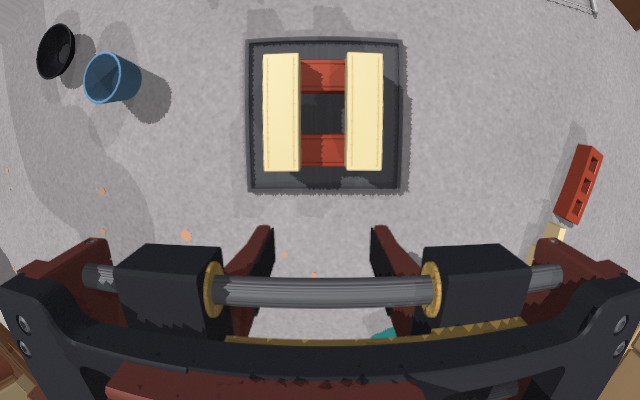

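View pics/side5.png

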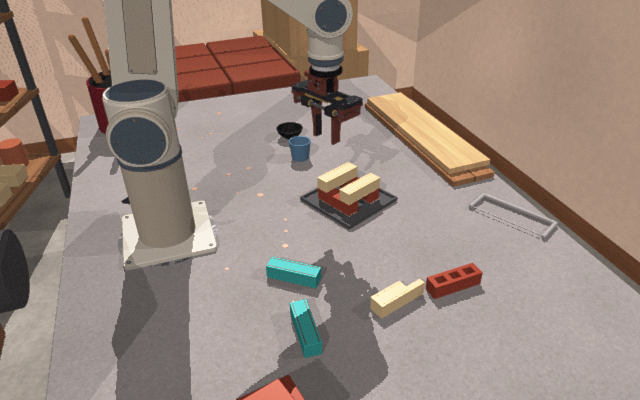

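The stack looks right in both views: buffs at (281,112) and (364,112), with the open gap between them. The +42 buff fit has a high cost, so I'll recheck it offline with a wider mask.

```bash
python3 - <<'E'
import chk; from chk import *
from station import viewer
i=cv2.imread("pics/w_tray5.png"); c=dict(viewer.camera_params("wrist")); c["pose"]=np.load("pics/w_tray5.npy")
def sg(img,kind):
    hsv=cv2.cvtColor(img,cv2.COLOR_BGR2HSV).astype(int); return ((hsv[...,0]>12)&(hsv[...,0]<38)&(hsv[...,1]>35)&(hsv[...,2]>80)).astype(np.uint8)
chk.segm=sg
for x in(42,-42): chk.chk(i,c,"buff",x,0,-np.pi/2,40)
v=i.copy()
overlay(i,c,[(box(*tw(x,0),TR[2]-np.pi/2,40),(0,255,0)) for x in(42,-42)],"o5")
o=cv2.imread("pics/o5.png")[25:205,230:420]; cv2.imwrite("pics/o5c.png",cv2.resize(o,None,fx=3,fy=3,interpolation=cv2.INTER_CUBIC))
E
```

```text
Traceback (most recent call last):
AttributeError: 'function' object has no attribute 'chk'
```

```bash
python3 - <<'E'
import chk as C; from h import *
from station import viewer
i=cv2.imread("pics/w_tray5.png"); c=dict(viewer.camera_params("wrist")); c["pose"]=np.load("pics/w_tray5.npy")
def sg(img,kind):
    hsv=cv2.cvtColor(img,cv2.COLOR_BGR2HSV).astype(int); return ((hsv[...,0]>12)&(hsv[...,0]<38)&(hsv[...,1]>35)&(hsv[...,2]>80)).astype(np.uint8)
C.segm=sg
for x in(42,-42): C.chk(i,c,"buff",x,0,-np.pi/2,40)
overlay(i,c,[(box(*tw(x,0),TR[2]-np.pi/2,40),(0,255,0)) for x in(42,-42)],"o5")
o=cv2.imread("pics/o5.png")[25:205,230:420]; cv2.imwrite("pics/o5c.png",cv2.resize(o,None,fx=3,fy=3,interpolation=cv2.INTER_CUBIC))
E
```

```text
buff 42 0 err tray 1.72 0.22 yaw -0.0012 cost 0.012 4563
buff -42 0 err tray 0.94 -0.91 yaw 0.001 cost 0.017 4560
```

View pics/o5c.png

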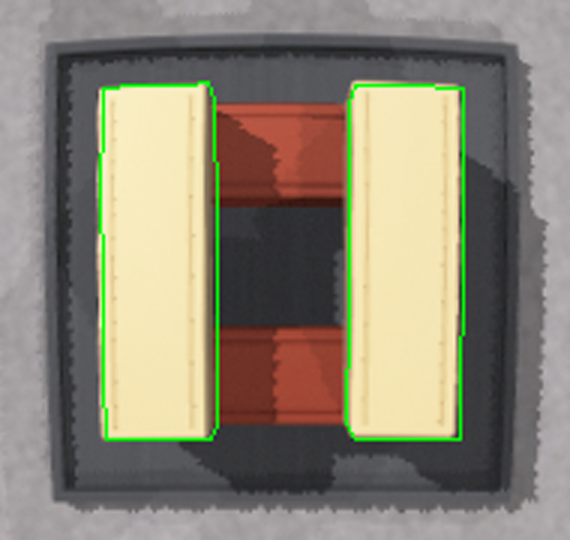

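All four bricks are within 2 mm of their places, and the arm is clear of everything. Handing in.

```bash
python3 - <<'E'
from station import env,workorder
print(workorder.sign_off(),env.read_state()["time_s"])
E
```

```text
the job is handed in; nothing more can be done
the job is handed in; nothing more can be done
```

The four sound bricks are stacked on the kiln tray, and I handed the job in at about 46 s. The two plain reds went down first, one on each stripe. The two whole buffs then went crosswise on top with an open gap between them. Each brick was lowered slowly until it touched before the jaws opened, and touchdown heights were within 0.3 mm of expected.

**Reds:** the wrist camera put them within about 1.1 mm of their stripes, with yaw errors up to 0.01 rad.

**Buffs:** they were within about 1.7 mm of their places, with yaw within 0.002 rad. That is close to the 2 mm calibration limit.

**Check that disagreed:** the first fit of the last buff was poor (cost 0.24) because the colour mask cut off part of the brick. A wider mask on the same picture fitted well (cost 0.012) and gave nearly the same position.

**Left alone:** I did not touch the red brick with holes, the broken buff, the turquoise look-alikes, the bowl or the cup. In the last pictures they were where they started; I judged that by eye.

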